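Roll a fresh casting up its ramp into the drying gap with a paddle

TASK

The freshly cast white roller at the low end of the little wooden ramp must not be touched by the gripper. Pick up the wooden mixing paddle and with it gently roll the roller up the ramp until it settles in the gap across the ramp near the high end, without letting it roll off; then lay the paddle flat on the table, clear of the ramp and the roller. Leave the cups, the pile of lids and the bottle where they stand.

Things in the scene. Friction and masses are not known exactly. Their poses are not given: they have to be found in the camera images.
- ramp: Wooden ramp fixed to the table, 300 mm long (its x, uphill +x), 116 mm wide (y); origin under its middle, on the table. Its surface rises evenly (4 degrees) from 22 mm above the table at x = -140 mm to 36 mm at x = 50; then a gap to x = 83, then a level top, 36 mm high, to the open end at x = 150, where the roller would fall off. Side guides (y = 52 to 58 mm, both sides) stand 8 mm above it.
- lip (a point): Middle of the top of the upright lip at the ramp's low end: ramp x = -145 mm, y = 0, 34 mm above the table; axes as the ramp's. The lip is 10 mm thick and as wide as the ramp; it keeps the roller from rolling back off. A roller let go on the slope rolls back to it.
- cradle (a point): Where the roller's centre lies once it has settled in the 33 mm gap: ramp x = 66.5 mm, y = 0, 61 mm above the table; axes as the ramp's. The roller then sinks 5 mm and rests on both edges of the gap. Pushed slowly it drops in by itself soon after its centre passes the first edge (x = 50 mm); pushed too far or flung it climbs out over the far edge.
- roller_center (a point): Centre of the white cast roller: a solid cylinder 60 mm in diameter, 90 mm long, about 0.25 kg, lying across the ramp; its x axis is the cylinder's axis (y and z turn as it rolls). It starts against the lip, its centre at ramp x = -117 mm, some 54 mm above the table.
- paddle_grip (a point): Grip point of the wooden mixing paddle (90 g), in its handle, 11 mm above its underside; x points along it from handle to blade, z up as it lies. Handle 24 mm wide, 22 thick, x = -70 to 50 mm. Blade 62 mm wide (y = +-31), 12 thick, flush with the handle's underside, x = 40 to 135 mm. Centre of mass at x = 41 mm.
- lids: Bystander: pile of white plastic cup lids, 86 mm wide, 55 mm tall; origin under its centre. It stands on the opposite side of the ramp from the paddle.
- cup_a: Bystander: open white plastic cup, 80 mm wide, 95 mm tall, beyond the ramp; origin under its centre.
- cup_b: Bystander: a second such cup, beyond the ramp; origin under its centre.
- bottle: Bystander: amber bottle, 50 mm wide, 110 mm tall, beyond the ramp; origin under its centre.
There are look-alikes about, which are no part of the job. What is shaped like the part that bears roller_center but blue or yellow is not meant. Several things look just like the part that bears paddle_grip: the one meant starts farthest to the robot's right.

How it is judged:
By the outcome, as a careful person would: the job done as asked, in the order asked, and still so for the second after the job is handed in, with the robot touching nothing.
It also fails if it takes over 64 s, if anything falls off the work surface, if the arm or the gripper's body presses on something with over 40 N, if the wrist force passes 120 N, or if a joint passes its speed limit or range.

ROBOT

A 6-joint arm with a two-finger parallel gripper is mounted at the origin on the work surface. World frame = base frame: x ahead of the robot, y to its left, z up, the work surface at z = 0. Lengths are in mm, angles in degrees, forces in N, time in s.
With the tool pointing down it reaches from about 350 to 850 mm from the base axis. Payload 8.1 kg.
Tool frame: the origin (TCP) lies between the finger pads; the fingertips stand 22 mm ahead of it and the grasp point (between the pads) lies 3 mm ahead of it (r.nose_length is the z of the fingertips in the tool frame, in mm); z points along the fingers, x is the direction in which the jaws open and shut, and the axes are right-handed (so a half turn about z gives the same grasp; the last joint's range is limited). The gripper opens to 85 mm and grips with 20 to 120 N. Pads are 22 mm wide; open, the fingers measure 114 mm over their backs; the gripper's body (76 mm by 85 mm) begins 54 mm behind the grasp point. The pads swing forward as they close: fully open they stand 13 mm farther back than shut.
Start: joints at [66.784, 7.471, 85.268, -0, 87.261, -4.893], TCP at [188.605, 569.591, 253.292] pointing down, gripper open.
Joint ranges: [-169.43, 169.43], [-51.17, 129.36], [1.28, 143.12], [-76.62, 256.62], [0, 156.53], [-152.29, 152.29]. Speed limits (degrees/s): [136.94, 136.94, 159.86, 180, 180, 180].

INTERFACE

Orientations are given as [roll, pitch, yaw] about the fixed x, y, z axes, in that order (R = Rz(yaw) Ry(pitch) Rx(roll)).
In Python, from bench import r gives the robot as it stands.
- The arm moves only by the shell command python3 -m jog 'ROWS' [FORCE]. ROWS is JSON, a list of rows, each a list of 5 numbers: the shift along the tool's x, y, z in m, then the turn about the tool's z in degrees, then the opening in per cent of the stroke, from 0 (shut) to 100 (fully open). A call has 1 to 8 rows; each row is the pose to reach, as a shift and turn from the pose measured when the call began, along the tool's axes at that moment; what a row does not reach only later rows make up. A row lasts 1/10 s, in which the tool goes at most 50 mm and 8.59 degrees, less where a joint would pass 70% of its speed; a pose out of reach is approached as far as the arm can. A call with a gripper value outside its range is refused whole. The fingers move at their own pace and stop on an object; FORCE is the grip in N (left out, the last holds). Time passes only in rows, so rows that repeat a pose let the fingers close. It gives the time, the measured TCP pose, the force and the opening at its end, in the units of the state.
- r.sense(): the state, without advancing time (a new reading comes with each control period).
- r.snapshot(name): name is "side" or "top" or "wrist"; returns a dict with "image" (400x640x3 uint8, red, green, blue), "K" (3x3 intrinsics, pixels), "T" (4x4, takes a point from camera to world coordinates); the wrist camera has in their place "tool_from_camera" (4x4, takes a point from camera to tool coordinates, whose origin is the TCP and whose axes are the tool frame's). Camera axes: x right, y down, z forward; pixel columns grow to the right and rows downward; lengths in mm; the calibration is good to about 2 mm. A picture is of the moment at which its call begins: read the wrist's pose just before it. There is no depth.
- r.hand_in(): hands the job in, once; it reports no verdict.
Trained networks look in a picture, given as the dict that the camera call returned (one of the last four; its "shot" number tells which), for a name from the list of things; names that differ only in an ending like _2 or _b are one class to them, and where a whole thing is asked for, a point or a joint stands for the part that bears it (a point fixed in the world has none). Each returns a list of dicts, best first, with "conf" (0 to 1); they miss things now and then, are a little off and sometimes report something else, mostly with a low value. They report only what shows in the picture. A call takes as long as a camera call. They do not tell look-alikes from the thing itself.
- r.search_frame(picture, label): "bbox" ([left, top, right, bottom] in pixels, round what is visible of it).
- r.pinpoint(picture, label): "uv" ([column, row] in pixels: a listed point, or the origin of a listed thing).
The state is a dict: "time": time; "joint_pos": joint angles; "qd": joint speeds; "joint_efforts": joint torques, N m; "tool_pos": TCP position; "tcp_rot": TCP orientation; "ft_force": force on the tool from outside, world axes, zero at the start; "wrist_torque": the same for the moment, N m; "finger_gap": finger opening in mm.
Only numpy, scipy, OpenCV 4.12 (cv2) and the standard library are available. Lean on these libraries where they do the work, as an engineer would, in place of code of your own. Each camera call takes 0.05 s, during which the arm holds its last target. There are 200 camera calls.

## Working session

There is one attempt and no reset: what is moved stays moved. The work goes in short steps, Python scripts to look and compute and a shell command to move; the robot and the scene stay as the last step left them, time stands still between calls to the robot, and variables do not carry over. Pictures are saved under pics/ and viewed, about 8 in all and at most 12, crops included, and the job is handed in when it is done.

```bash
ls; mkdir -p pics
cat > h.py <<'E'
import numpy as np, cv2
from bench import r
from scipy.spatial.transform import Rotation as Ro
def tcp():
    s=r.sense(); T=np.eye(4); T[:3,:3]=Ro.from_euler('xyz',s['tcp_rot'],degrees=True).as_matrix(); T[:3,3]=s['tool_pos']; return T
def snap(n):
    T0=tcp(); p=r.snapshot(n)
    if n=='wrist': p['T']=T0@np.array(p['tool_from_camera'])
    p['T']=np.array(p['T']); p['K']=np.array(p['K']); return p
def world(p,uv,z):
    d=p['T'][:3,:3]@np.linalg.solve(p['K'],[uv[0],uv[1],1.]); o=p['T'][:3,3]
    return o+d*(z-o[2])/d[2]
def pix(p,w):
    c=np.linalg.inv(p['T'])@np.append(w,1); u=p['K']@c[:3]; return u[:2]/u[2]
def save(p,n,crop=None,s=1):
    im=p['image'][:,:,::-1]
    if crop: im=im[crop[1]:crop[3],crop[0]:crop[2]]
    cv2.imwrite('pics/'+n,cv2.resize(im,None,fx=s,fy=s))
E
python3 - <<'E'
from h import *
print(r.sense())
Z=dict(lip=34,cradle=61,roller_center=54,paddle_grip=11,ramp=0,lids=0,cup_a=0,bottle=0)
for n in ['top','side']:
    p=snap(n); save(p,n+'1.png'); print(n,p['T'].round(2).tolist(),p['K'][0,0])
    for l,z in Z.items():
        for d in r.pinpoint(p,l)[:5]: print(l,np.round(d['uv']),round(d['conf'],2),world(p,d['uv'],z).round(0))
E
```

```text
pics
{'time': 0.0, 'joint_pos': array([ 6.67854519e+01,  7.51566943e+00,  8.53306732e+01,  9.50128713e-04,
        8.72619000e+01, -4.89156123e+00]), 'qd': array([ 0.03310125, -0.00543378,  0.00761225,  0.00926767,  0.02551126,
       -0.00516762]), 'joint_efforts': array([-1.42778888e-03, -5.69384551e+01, -5.00552917e+01, -5.07595832e-04,
        1.48698053e-02,  1.40208246e-05]), 'tool_pos': array([188.37635387, 569.11279698, 252.22519043]), 'tcp_rot': array([-1.79989825e+02,  1.07767434e-01,  7.16769764e+01]), 'ft_force': array([ 1.0633129 , -0.07743421, -0.35162419]), 'wrist_torque': array([ 0.00304593,  0.023523  , -0.02166384]), 'finger_gap': 85.34963293099857}
top [[0.0, -1.0, 0.09, 464.0], [-1.0, -0.01, -0.04, 104.36], [0.04, -0.09, -1.0, 1006.42], [0.0, 0.0, 0.0, 1.0]] 363.2238047210887
cradle [313. 196.] 0.73 [553.  88.  61.]
cradle [302. 122.] 0.35 [748. 120.  61.]
roller_center [422. 284.] 0.98 [ 326. -198.   54.]
roller_center [378. 192.] 0.91 [566. -84.  54.]
roller_center [458. 159.] 0.75 [ 656. -301.   54.]
paddle_grip [230. 243.] 0.79 [428. 310.  11.]
paddle_grip [15
[... 242 characters left out ...]
[0.85, -0.31, 0.43, 35.41], [-0.53, -0.5, 0.69, -716.38], [0.0, -0.81, -0.58, 744.37], [0.0, 0.0, 0.0, 1.0]] 439.7641170475967
lip [378. 254.] 0.65 [ 563. -124.   34.]
cradle [329. 203.] 0.77 [556.  84.  61.]
roller_center [368. 241.] 0.84 [558. -89.  54.]
roller_center [466. 292.] 0.8 [ 635. -330.   54.]
roller_center [313. 322.] 0.78 [ 319. -228.   54.]
paddle_grip [281. 140.] 0.92 [657. 556.  11.]
paddle_grip [253. 195.] 0.63 [427. 293.  11.]
paddle_grip [381. 191.] 0.35 [759. 112.  11.]
ramp [342. 231.] 0.74 [562.  28.   0.]
lids [394. 355.] 0.86 [ 435. -343.    0.]
cup_a [450. 248.] 0.85 [ 759. -171.    0.]
cup_a [383. 190.] 0.56 [779. 125.   0.]
bottle [408. 213.] 0.61 [767.  -2.   0.]
```

View pics/top1.png

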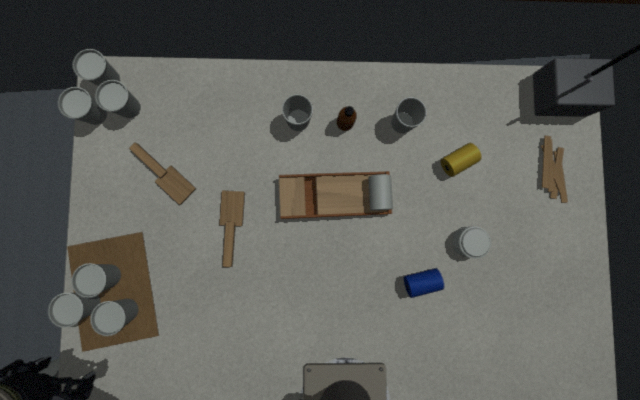

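View pics/side1.png

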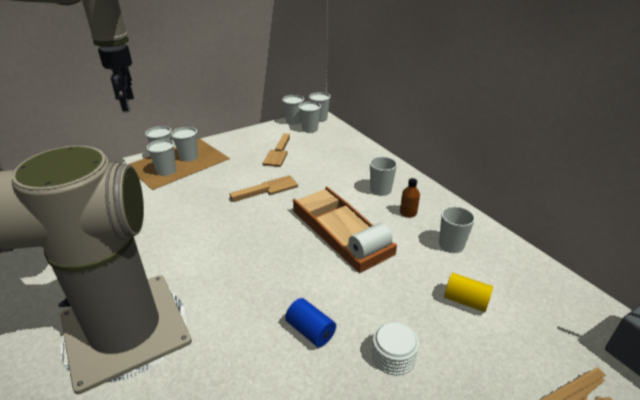

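Top view: two paddles, one with its grip at pixel (230,243), y≈+305, and one at (150,160), y≈+535. The (555,170) pile is plain sticks. The one farthest to the robot's right (smallest y) is (230,243), on the opposite side of the ramp from the lids (470,242). For the roller, the white one is at (380,192) on the ramp; blue (424,283) and yellow (461,159) are look-alikes.

```bash
cat >> h.py <<'E'
def go(x,y,z,yaw):
    "needed shift in tool axes (m) and turn (deg)"
    T=tcp(); s=r.sense(); d=T[:3,:3].T@(np.array([x,y,z])-T[:3,3])/1000
    e=(yaw-s['tcp_rot'][2]+180)%360-180
    print('t',round(s['time'],2),'tcp',s['tool_pos'].round(1),s['tcp_rot'].round(1),'gap',round(s['finger_gap'],1),'F',s['ft_force'].round(1),'| shift',d.round(4),'turn',round(-e,1))
E
python3 - <<'E'
from h import *
im=cv2.imread('pics/top1.png')[120:280,110:410]; cv2.imwrite('pics/crop.png',cv2.resize(im,None,fx=2.6,fy=2.6,interpolation=cv2.INTER_CUBIC))
p=snap('top')
for uv in [(228,266),(232,191)]: print(world(p,uv,15))
go(440,305,230,90)
E
```

```text
[367.01062202 314.1459161   15.        ]
[568.69614615 308.52066319  15.        ]
t 0.95 tcp [188.6 569.6 253.3] [180.   -0.   71.7] gap 85.4 F [ 0.2 -0.1  0.4] | shift [-0.1721  0.3218  0.0233] turn -18.3
```

View pics/crop.png

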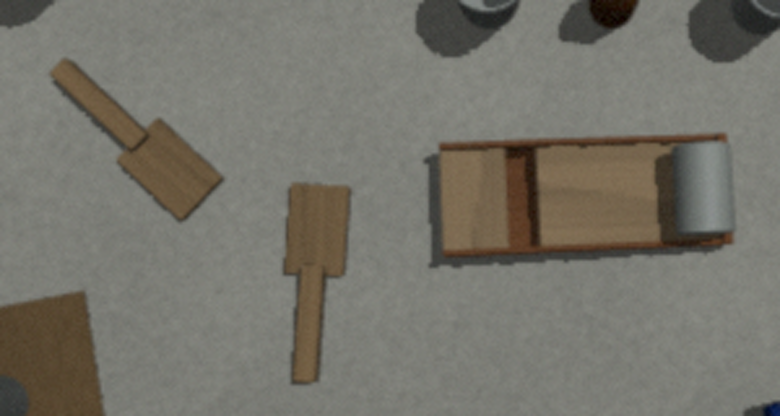

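The crop confirms it: the chosen paddle has its handle toward the robot and its blade away from it. The roller is against the ramp's right (low) end and the gap is at the left. Now I'll move above the paddle.

```bash
python3 -m jog '[[-0.02,0.04,0.003,-2,100],[-0.045,0.085,0.006,-5,100],[-0.07,0.13,0.01,-7,100],[-0.095,0.175,0.013,-10,100],[-0.12,0.22,0.016,-13,100],[-0.145,0.265,0.02,-16,100],[-0.172,0.318,0.023,-18,100],[-0.172,0.318,0.023,-18,100]]' 60
python3 -m jog '[[0,0,0,0,100],[0,0,0,0,100]]'
python3 - <<'E'
from h import *
p=snap('wrist'); save(p,'w1.png')
for l,z in [('paddle_grip',11)]:
    for d in r.pinpoint(p,l): print(l,np.round(d['uv']),round(d['conf'],2),world(p,d['uv'],z).round(1))
# wood segmentation
im=p['image'].astype(int); m=((im[:,:,0]-im[:,:,2])>25).astype(np.uint8)
n,lab,st,c=cv2.connectedComponentsWithStats(m)
for i in range(1,n):
    if st[i,4]>800: print(st[i])
go(437,312,25,88)
E
```

```text
time: 1.75
tool_pos: [438.9, 302.9, 230.2]
tcp_rot: [179.9, 0.1, 89.6]
ft_force: [-0.4, 0.2, 0.5]
finger_gap: 85.1
time: 1.95
tool_pos: [439.1, 302.6, 230.1]
tcp_rot: [180.0, 0.1, 89.5]
ft_force: [-0.1, -0.4, 0.2]
finger_gap: 85.5
paddle_grip [522. 332.] 0.64 [642.7 529.8  11. ]
paddle_grip [338. 159.] 0.56 [434.4 313.5  11. ]
[  568     0    72   178 11722]
[ 305   86   62  195 7605]
[    0   215   217   112 16409]
[ 447  247   97   94 2385]
t 2.05 tcp [438.3 303.7 230.2] [180.    0.   89.6] gap 85.6 F [0.  0.7 0.3] | shift [ 0.0084 -0.0015  0.2052] turn 1.6
```

Run:
```python
from h import *
p=snap('wrist'); save(p,'w2.png')
im=p['image'].astype(int); m=((im[:,:,0]-im[:,:,2])>25).astype(np.uint8)
n,lab,st,c=cv2.connectedComponentsWithStats(m)
i=lab[159,338]; print(st[i])
P=[]
for v in range(st[i,1]+3,st[i,1]+st[i,3]-3,10):
    u=np.where(lab[v]==i)[0]; a,b=world(p,(u[0],v),22),world(p,(u[-1],v),22)
    print(v,a.round(0)[:2],b.round(0)[:2],round(np.linalg.norm(a-b)))
```

```text
[ 303   87   62  194 7610]
90 [368. 305.] [368. 328.] 22
100 [376. 304.] [376. 328.] 24
110 [385. 304.] [385. 327.] 23
120 [394. 303.] [394. 327.] 24
130 [403. 303.] [403. 327.] 23
140 [413. 303.] [413. 326.] 23
150 [422. 302.] [422. 326.] 24
160 [432. 302.] [432. 325.] 23
170 [441. 301.] [442. 324.] 23
180 [452. 301.] [452. 324.] 23
190 [462. 301.] [462. 324.] 23
200 [472. 282.] [472. 340.] 58
210 [483. 282.] [483. 341.] 59
220 [493. 280.] [494. 340.] 60
230 [504. 280.] [505. 339.] 59
240 [516. 280.] [516. 339.] 59
250 [527. 280.] [528. 339.] 59
260 [539. 278.] [539. 338.] 60
270 [551. 278.] [551. 337.] 60
```

View pics/w1.png

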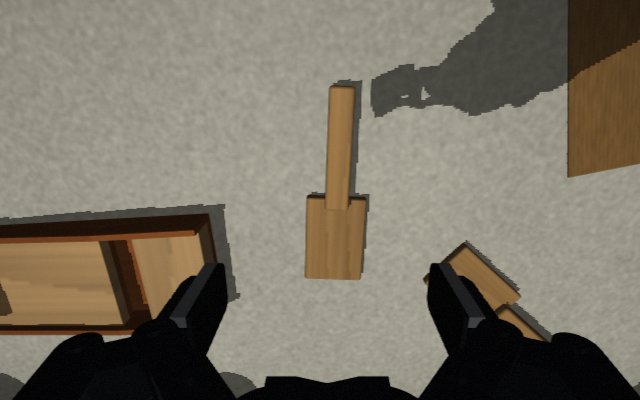

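The wrist view shows the handle from (342,86) to (336,205) and the blade down to (335,278). Width is 23–24 mm as given, the axis is y≈313.5 at x=436, and the yaw is about −2.4°.

```bash
python3 -m jog '[[0.01,-0.002,0.04,1,100],[0.01,-0.002,0.08,2,100],[0.01,-0.002,0.12,2,100],[0.01,-0.002,0.15,2,100],[0.01,-0.002,0.175,2,100],[0.01,-0.002,0.19,2,100],[0.01,-0.002,0.204,2,100],[0.01,-0.002,0.204,2,100]]'
python3 -c "
from h import *
go(436,313.5,25,87.6)"
```

```text
time: 2.9
tool_pos: [435.2, 313.7, 24.8]
tcp_rot: [-179.9, 0.1, 87.7]
ft_force: [-0.2, -0.6, 0.2]
finger_gap: 85.5
t 2.9 tcp [435.2 313.7  24.8] [-1.799e+02  1.000e-01  8.770e+01] gap 85.5 F [-0.2 -0.6  0.2] | shift [-0.0002  0.0008 -0.0002] turn 0.1
```

```bash
python3 -m jog '[[0,0,0,0,60],[0,0,0,0,40],[0,0,0,0,20],[0,0,0,0,10],[0,0,0,0,0],[0,0,0,0,0],[0,0,0,0,0],[0,0,0,0,0]]' 60
python3 -m jog '[[0,0,0,0,0],[0,0,0,0,0],[0,0,0,0,0],[0,0,-0.01,0,0],[0,0,-0.03,0,0],[0,0,-0.06,0,0],[0,0,-0.1,0,0],[0,0,-0.14,0,0]]'
python3 - <<'E'
from h import *
p=snap('top'); q=snap('side')
for l,z in dict(lip=34,cradle=61,roller_center=54,ramp=0).items():
  for s in (p,q):
    for d in r.pinpoint(s,l)[:3]: print(l,np.round(d['uv']),round(d['conf'],2),world(s,d['uv'],z).round(0))
for uv in [(279,176),(279,220),(391,173),(391,217),(278,174),(278,219),(392,172),(393,216)]: print(uv,world(p,uv,42).round(0))
save(p,'t2.png',(210,140,410,240),4)
E
```

```text
time: 3.7
tool_pos: [436.0, 314.2, 25.9]
tcp_rot: [180.0, 0.0, 87.7]
ft_force: [-0.6, -0.7, 5.6]
finger_gap: 22.4
time: 4.5
tool_pos: [435.3, 313.9, 167.2]
tcp_rot: [-179.9, 0.1, 87.7]
ft_force: [1.6, -0.3, -1.0]
finger_gap: 22.7
lip [376. 252.] 0.57 [ 563. -114.   34.]
cradle [343. 125.] 0.74 [743.  10.  61.]
cradle [313. 195.] 0.66 [555.  88.  61.]
cradle [328. 200.] 0.95 [563.  97.  61.]
cradle [341. 230.] 0.66 [520. -29.  61.]
roller_center [425. 283.] 0.85 [ 328. -206.   54.]
roller_center [456. 161.] 0.65 [ 651. -295.   54.]
roller_center [378. 195.] 0.57 [556. -85.  54.]
roller_center [310. 323.] 0.86 [ 314. -229.   54.]
roller_center [469. 288.] 0.64 [ 647. -326.   54.]
roller_center [255. 148.] 0.64 [522. 481.  54.]
ramp [334. 194.] 0.85 [564.  30.   0.]
ramp [337. 232.] 0.92 [549.  30.   0.]
(279, 176) [607. 180.  42.]
(279, 220) [490. 178.  42.]
(391, 173) [ 618. -122.   42.]
(391, 217) [ 499. -120.   42.]
(278, 174) [612. 182.  42.]
(278, 219) [492. 181.  42.]
(392, 172) [ 621. -125.   42.]
(393, 216) [ 502. -126.   42.]
```

View pics/t2.png

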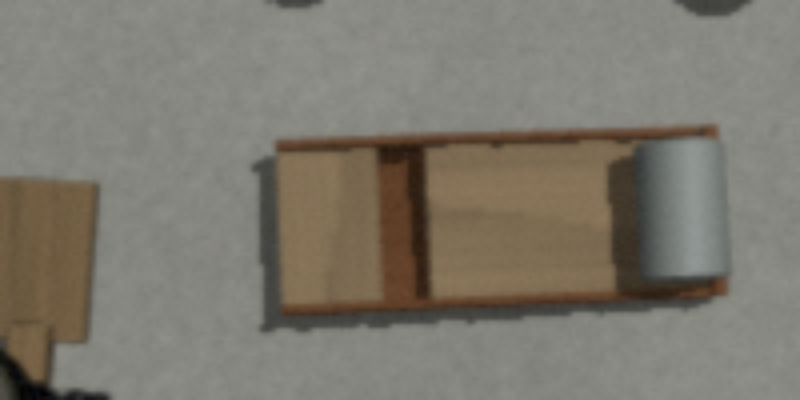

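Run:
```python
from h import *
p=snap('top')
A=(world(p,(279.25,175.5),44)+world(p,(280.25,218.25),44))/2
B=(world(p,(389.25,171.75),33)+world(p,(391.75,213.25),33))/2
d=A-B; L=np.hypot(*d[:2]); yaw=np.degrees(np.arctan2(d[1],d[0])); print(A,B,L,yaw)
for a,b in [((279.25,175.5,44),(389.25,171.75,33)),((280.25,218.25,44),(391.75,213.25,33))]:
    e=world(p,a[:2],a[2])-world(p,b[:2],b[2]); print(np.degrees(np.arctan2(e[1],e[0])))
print('roller',world(p,(380.5,191.75),54))
u=d[:2]/L; M=(A+B)[:2]/2
R=world(p,(380.5,191.75),54)[:2]-M; print('roller in ramp',R@u, R@[-u[1],u[0]])
for x in (-117,-170,66.5): print(x,M+u*x)
```

```text
[551.2647365  176.61243684  44.        ] [ 566.3992467  -122.05141211   33.        ] 299.0470666434072 92.90092848283824
92.85205757398987
92.94959561582212
roller [565.71339865 -90.45374774  54.        ]
roller in ramp -117.93165001795498 -0.9141609669847272
-117 [564.75325916 -89.56955648]
-170 [ 567.43554275 -142.50163895]
66.5 [555.46648483  93.69529509]
```

The ramp fits well: length 299 mm, roller at ramp x=−118. One problem: in this grasp, pointing the paddle uphill needs a last-joint angle beyond its range (j6 ≈ j1 − yaw → 166°). I'll put the paddle back, turn the gripper half round and regrasp.

```bash
python3 -m jog '[[0,0,0.04,0,0],[0,0,0.08,0,0],[0,0,0.11,0,0],[0,0,0.13,0,0],[0,0,0.138,0,0],[0,0,0.141,0,0],[0,0,0.141,0,0],[0,0,0.141,0,0]]'
python3 -m jog '[[0,0,0,0,30],[0,0,0,0,60],[0,0,0,0,100],[0,0,0,0,100],[0,0,0,0,100],[0,0,0,0,100],[0,0,-0.03,0,100],[0,0,-0.07,0,100]]'
python3 -m jog '[[0,0,-0.02,8,100],[0,0,-0.02,16,100],[0,0,-0.02,24,100],[0,0,-0.02,32,100],[0,0,-0.02,40,100],[0,0,-0.02,48,100],[0,0,-0.02,56,100],[0,0,-0.02,64,100]]'
python3 -m jog '[[0,0,-0.05,8,100],[0,0,-0.08,16,100],[0,0,-0.09,24,100],[0,0,-0.09,32,100],[0,0,-0.09,40,100],[0,0,-0.09,48,100],[0,0,-0.09,56,100],[0,0,-0.09,64,100]]'
python3 -m jog '[[0,0,0,8,100],[0,0,0,16,100],[0,0,0,24,100],[0,0,0,32,100],[0,0,0,40,100],[0,0,0,48,100],[0,0,0,52,100],[0,0,0,52,100]]'
python3 - <<'E'
from h import *
go(436,313.5,26,-92.3)
p=snap('wrist'); save(p,'w3.png')
im=p['image'].astype(int); m=((im[:,:,0]-im[:,:,2])>25).astype(np.uint8)
n,lab,st,c=cv2.connectedComponentsWithStats(m)
i=lab[tuple(pix(p,[440,313,22]).astype(int)[::-1])]; print(i,st[i])
for v in range(max(0,st[i,1])+2,st[i,1]+st[i,3],20):
    u=np.where(lab[v]==i)[0]; a,b=world(p,(u[0],v),22),world(p,(u[-1],v),22)
    print(v,a.round(0)[:2],b.round(0)[:2],round(np.linalg.norm(a-b)))
E
```

```text
time: 5.85
tool_pos: [434.8, 313.3, 25.2]
tcp_rot: [-179.8, 0.2, 87.7]
ft_force: [-10.3, -6.4, 18.3]
finger_gap: 22.3
time: 6.65
tool_pos: [432.9, 312.3, 93.2]
tcp_rot: [-179.5, 0.4, 87.7]
ft_force: [0.9, 0.8, 0.2]
finger_gap: 85.6
time: 7.45
tool_pos: [433.0, 312.4, 113.1]
tcp_rot: [179.9, 0.6, 23.3]
ft_force: [0.4, 0.4, 0.0]
finger_gap: 85.3
time: 8.25
tool_pos: [433.7, 312.9, 203.0]
tcp_rot: [179.4, 0.1, -41.0]
ft_force: [0.6, 0.1, -0.4]
finger_gap: 85.7
time: 9.05
tool_pos: [433.6, 312.9, 202.9]
tcp_rot: [179.5, -0.4, -93.0]
ft_force: [-0.6, -0.3, -0.6]
finger_gap: 85.5
t 9.05 tcp [433.6 312.9 202.9] [179.5  -0.4 -93. ] gap 85.5 F [-0.6 -0.3 -0.6] | shift [-0.002  -0.0038  0.1768] turn -0.7
3 [  284     5    78   239 12100]
7 [567. 338.] [564. 279.] 59
27 [553. 338.] [550. 279.] 59
47 [538. 339.] [535. 280.] 59
67 [524. 339.] [521. 281.] 59
87 [508. 340.] [505. 281.] 59
107 [492. 340.] [489. 281.] 59
127 [475. 323.] [474. 300.] 23
147 [458. 324.] [457. 301.] 23
167 [440. 325.] [439. 302.] 23
187 [422. 325.] [420. 303.] 22
207 [402. 326.] [401. 304.] 23
227 [382. 327.] [381. 304.] 22
```

The paddle is in the same place (axis y≈313.5 at x=436). Regrasping.

```bash
python3 -m jog '[[-0.001,-0.003,0.04,0,100],[-0.002,-0.004,0.08,-0.7,100],[-0.002,-0.004,0.12,-0.7,100],[-0.002,-0.004,0.15,-0.7,100],[-0.002,-0.004,0.165,-0.7,100],[-0.002,-0.004,0.176,-0.7,100],[-0.002,-0.004,0.177,-0.7,100],[-0.002,-0.004,0.177,-0.7,60]]'
python3 -m jog '[[0,0,0,0,40],[0,0,0,0,20],[0,0,0,0,0],[0,0,0,0,0],[0,0,0,0,0],[0,0,0,0,0],[0,0,0,0,0],[0,0,0,0,0]]' 60
python3 -m jog '[[0,0,0,0,0],[0,0,-0.01,0,0],[0,0,-0.03,0,0],[0,0,-0.06,0,0],[0,0,-0.1,0,0],[0,0,-0.13,0,0],[0,0,-0.15,0,0],[0,0,-0.15,0,0]]'
python3 -c "
from h import *
go(573.8,-310,150,2.9)
go(573.8,-310,150,-45)"
```

```text
time: 9.9
tool_pos: [437.1, 314.1, 27.1]
tcp_rot: [179.6, -0.3, -92.2]
ft_force: [0.0, -0.5, 0.8]
finger_gap: 73.4
time: 10.7
tool_pos: [438.0, 314.6, 28.3]
tcp_rot: [179.7, -0.3, -92.2]
ft_force: [-1.4, -0.1, 6.3]
finger_gap: 22.7
time: 11.5
tool_pos: [440.6, 316.4, 182.7]
tcp_rot: [-180.0, -0.1, -92.2]
ft_force: [1.2, -0.3, -0.6]
finger_gap: 22.7
t 11.5 tcp [440.6 316.4 182.7] [-1.80e+02 -1.00e-01 -9.22e+01] gap 22.7 F [ 1.2 -0.3 -0.6] | shift [ 0.6209 -0.1567  0.0335] turn -95.1
t 11.5 tcp [440.6 316.4 182.7] [-1.80e+02 -1.00e-01 -9.22e+01] gap 22.7 F [ 1.2 -0.3 -0.6] | shift [ 0.6209 -0.1567  0.0335] turn -47.2
```

```bash
python3 -m jog '[[0.015,-0.004,0,-3,0],[0.045,-0.011,0,-9,0],[0.08,-0.02,0,-16,0],[0.115,-0.029,0,-24,0],[0.15,-0.038,0,-32,0],[0.185,-0.047,0,-39,0],[0.22,-0.055,0,-45,0],[0.25,-0.062,0,-50,0]]'
python3 -c "
from h import *
go(573.8,-310,180,2.9)"
```

```text
time: 12.3
tool_pos: [492.3, 62.4, 181.5]
tcp_rot: [179.9, 0.0, -41.9]
ft_force: [-0.4, -0.6, -0.5]
finger_gap: 22.5
t 12.3 tcp [492.3  62.4 181.5] [179.9   0.  -41.9] gap 22.5 F [-0.4 -0.6 -0.5] | shift [0.3095 0.2225 0.0019] turn -44.8
```

```bash
python3 -m jog '[[0.03,0.022,0,-5,0],[0.065,0.046,0,-11,0],[0.1,0.071,0,-17,0],[0.135,0.097,0,-23,0],[0.17,0.123,0,-29,0],[0.21,0.15,0,-35,0],[0.25,0.178,0,-41,0],[0.28,0.2,0,-45,0]]'
python3 -m jog '[[0,0,0,0,0],[0,0,0,0,0]]'
python3 - <<'E'
from h import *
# ramp: M, u
yaw=2.9; M=np.array([558.8,27.3]); u=np.array([-0.0506,0.9987])
for tipx in (-175,): 
    g=M+u*(tipx-135); print(g); go(g[0],g[1],72,2.9)
p=snap('wrist'); save(p,'w4.png')
p=snap('side'); save(p,'s4.png')
E
```

```text
time: 13.1
tool_pos: [566.2, -276.0, 180.0]
tcp_rot: [180.0, 0.2, 3.2]
ft_force: [-0.2, 1.3, -0.8]
finger_gap: 22.5
time: 13.3
tool_pos: [565.0, -276.5, 177.7]
tcp_rot: [-179.9, 0.4, 3.1]
ft_force: [-0.8, 0.1, -0.7]
finger_gap: 22.7
[ 574.486 -282.297]
t 13.3 tcp [ 565.  -276.5  177.7] [-179.9    0.4    3.1] gap 22.7 F [-0.8  0.1 -0.7] | shift [0.0098 0.0065 0.1056] turn 0.2
```

View pics/w4.png

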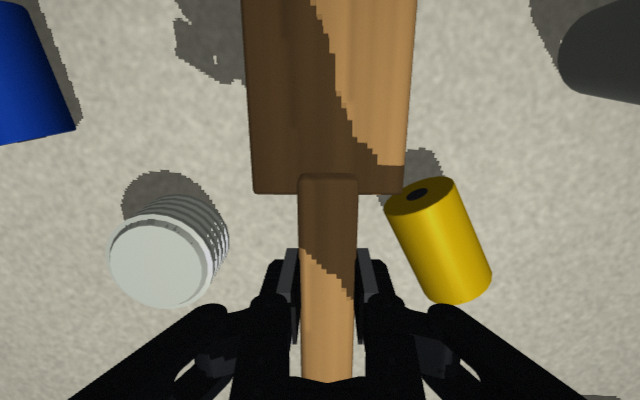

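View pics/s4.png

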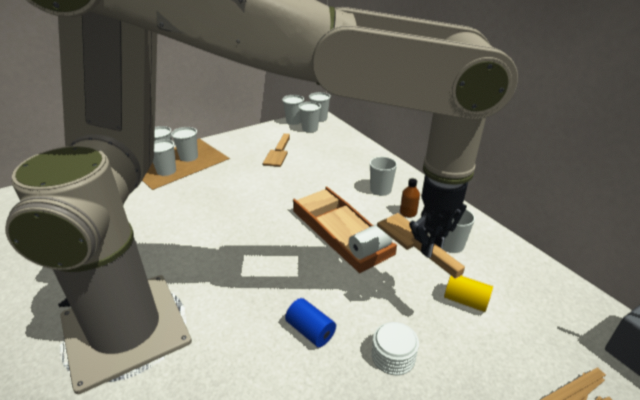

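The paddle is held straight. Wrist view: yellow cylinder at (440,240), lids at (165,250). Side view: paddle in the air behind the roller (368,240). I'll check the yellow cylinder's clearance, then descend.

Run:
```python
from h import *
p=snap('wrist')
for uv in [(386,208),(430,295)]: print('yellow',world(p,uv,30).round(0))
for uv in [(228,240)]: print('lids',world(p,uv,45).round(0))
M=np.array([558.8,27.3]); u=np.array([-0.0506,0.9987])
g=M+u*(-168-135); print(g); go(g[0],g[1],76,2.9)
```

```text
yellow [ 614. -291.   30.]
yellow [ 663. -371.   30.]
lids [ 489. -320.   45.]
[ 574.1318 -275.3061]
t 13.45 tcp [ 565.9 -274.6  179.2] [-180.     0.3    3.3] gap 22.4 F [-0.7  0.2 -1.3] | shift [0.0087 0.0013 0.1031] turn 0.4
```

```bash
python3 -m jog '[[0.004,0,0.02,0,0],[0.009,0.001,0.04,0.4,0],[0.009,0.001,0.06,0.4,0],[0.009,0.001,0.075,0.4,0],[0.009,0.001,0.09,0.4,0],[0.009,0.001,0.103,0.4,0],[0.009,0.001,0.103,0.4,0],[0.009,0.001,0.103,0.4,0]]'
python3 - <<'E'
from h import *
M=np.array([558.8,27.3]); u=np.array([-0.0506,0.9987])
g=M+u*(-148-135); print(g); go(g[0],g[1],76,2.9)
g=M+u*(-60-135); print(g); go(g[0],g[1],82,2.9)
p=snap('side'); save(p,'s5.png',(280,160,500,320),3.5)
w=M+u*(-168); print('tip expected px',pix(p,[*w,61]),pix(p,[*(M+u*-168+np.array([-31,0])),61]))
E
```

```text
time: 14.25
tool_pos: [574.4, -275.0, 76.2]
tcp_rot: [-180.0, 0.3, 2.9]
ft_force: [-0.2, 0.6, 0.2]
finger_gap: 22.4
[ 573.1198 -255.3321]
t 14.25 tcp [ 574.4 -275.    76.2] [-180.     0.3    2.9] gap 22.4 F [-0.2  0.6  0.2] | shift [-0.0003 -0.0197  0.0002] turn -0.0
[ 568.667  -167.4465]
t 14.25 tcp [ 574.4 -275.    76.2] [-180.     0.3    2.9] gap 22.4 F [-0.2  0.6  0.2] | shift [-0.0004 -0.1077 -0.0057] turn -0.0
tip expected px [384.93050514 249.05286858] [374.29097142 253.78209229]
```

View pics/s5.png

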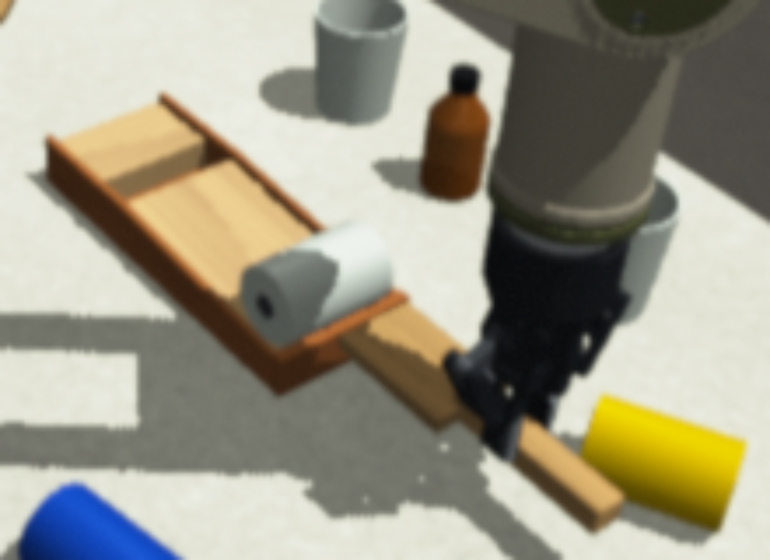

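Run:
```python
from h import *
p=snap('side'); T=tcp(); 
u=np.array([-0.0506,0.9987,0]); v=np.array([-0.9987,-0.0506,0]); g=T[:3,3]-[0,0,27]
for n,(a,b,c) in dict(tipL=(135,31,12),tipR=(135,-31,12),bladeBackL=(40,31,12),bladeBackLbot=(40,31,0),hEndLtop=(-70,12,22),hEndRtop=(-70,-12,22),hEndLbot=(-70,12,0)).items():
    q=pix(p,g+u*a+v*b+[0,0,c]); print(n,((q-[280,160])*3.5).round(0))
M=np.array([558.8,27.3,0])
for n,(a,b,c) in dict(lipOutL=(-150,58,34),lipOutR=(-150,-58,34),baseL=(-150,58,0),topendL=(150,58,44)).items():
    q=pix(p,M+u*a+v*b+[0,0,c]); print(n,((q-[280,160])*3.5).round(0))
```

```text
tipL [333. 328.]
tipR [403. 292.]
bladeBackL [434. 414.]
bladeBackLbot [432. 428.]
hEndLtop [595. 503.]
hEndRtop [623. 485.]
hEndLbot [588. 529.]
lipOutL [280. 360.]
lipOutR [409. 295.]
baseL [277. 397.]
topendL [ 43. 135.]
```

The projections agree with the picture within a few mm; the tip seems about 4 mm shorter, some 131 mm ahead of the TCP. Starting the slow push, rising with the 4° slope.

```bash
python3 -m jog '[[0,-0.003,0,0,0],[0,-0.006,0,0,0],[0,-0.009,0,0,0],[0,-0.012,0,0,0],[0,-0.015,0,0,0],[0,-0.018,0,0,0],[0,-0.02,-0.0005,0,0],[0,-0.022,-0.001,0,0]]'
python3 -m jog '[[0,-0.002,0,0,0],[0,-0.005,0,0,0],[0,-0.008,0,0,0],[0,-0.011,-0.001,0,0],[0,-0.014,-0.001,0,0],[0,-0.017,-0.001,0,0],[0,-0.02,-0.001,0,0],[0,-0.023,-0.002,0,0]]'
python3 -m jog '[[0,-0.003,0,0,0],[0,-0.006,0,0,0],[0,-0.009,-0.001,0,0],[0,-0.012,-0.001,0,0],[0,-0.015,-0.001,0,0],[0,-0.018,-0.001,0,0],[0,-0.021,-0.001,0,0],[0,-0.024,-0.002,0,0]]'
cat > look.py <<'E'
from h import *
import sys
M=np.array([558.8,27.3]); u=np.array([-0.0506,0.9987]); v=np.array([-0.9987,-0.0506])
for n in ('side','top'):
    p=snap(n)
    for d in r.pinpoint(p,'roller_center'):
        for z in (60,):
            w=world(p,d['uv'],z)[:2]-M
            if abs(w@v)<60 and abs(w@u)<200: print(n,d['uv'],round(d['conf'],2),'ramp xy',round(w@u),round(w@v))
    if n=='side' and len(sys.argv)>1: save(p,sys.argv[1],(280,160,500,320),3.5)
    if n=='top' and len(sys.argv)>2: save(p,sys.argv[2],(210,140,410,240),4)
t=tcp()[:3,3]; w=t[:2]-M; print('tcp ramp',round(w@u,1),round(w@v,1),'tip~',round(w@u+131,1)); g=M-u*131+u*30; go(*g,88,2.9)
E
python3 look.py s6.png
```

```text
time: 15.15
tool_pos: [574.0, -253.3, 78.3]
tcp_rot: [180.0, 0.2, 2.9]
ft_force: [-0.6, 0.1, -1.8]
finger_gap: 22.4
time: 15.95
tool_pos: [572.7, -230.0, 80.1]
tcp_rot: [180.0, 0.2, 2.9]
ft_force: [-0.8, -0.1, -0.8]
finger_gap: 22.5
time: 16.75
tool_pos: [571.4, -205.7, 82.0]
tcp_rot: [-180.0, 0.2, 2.9]
ft_force: [0.2, -0.8, -0.6]
finger_gap: 22.5
side [360.7, 230.0] 0.67 ramp xy -80 2
top [361.9, 195.8] 0.83 ramp xy -67 8
tcp ramp -233.5 -0.9 tip~ -102.5
t 16.95 tcp [ 571.5 -205.9   82.1] [180.    0.2   2.9] gap 22.5 F [-0.5 -0.9 -1.7] | shift [-0.001  -0.1325 -0.0059] turn -0.0
```

View pics/s6.png

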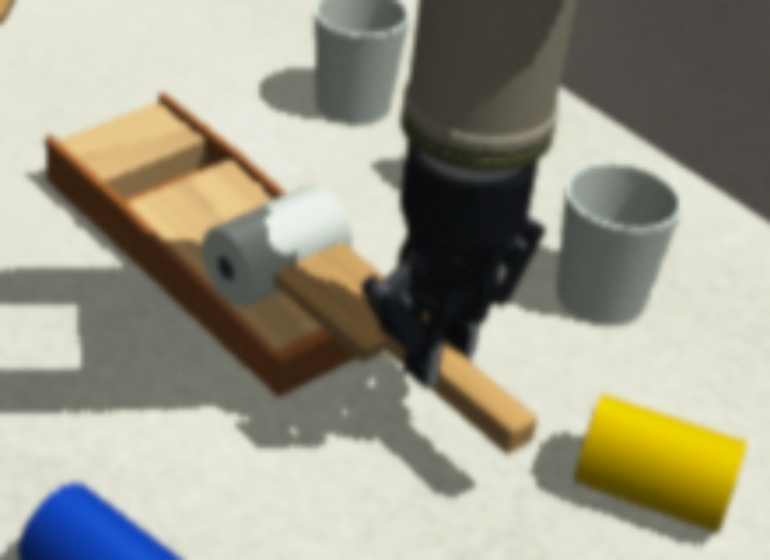

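The roller rolls squarely ahead of the blade tip (crop ~(275,240); ramp x ≈ −73). Continuing.

```bash
python3 -m jog '[[0,-0.003,0,0,0],[0,-0.006,0,0,0],[0,-0.009,0,0,0],[0,-0.012,0,0,0],[0,-0.015,0,0,0],[0,-0.018,0,0,0],[0,-0.021,0,0,0],[0,-0.024,0,0,0]]'
python3 -m jog '[[0,-0.003,0,0,0],[0,-0.006,0,0,0],[0,-0.009,0,0,0],[0,-0.012,-0.001,0,0],[0,-0.015,-0.001,0,0],[0,-0.018,-0.001,0,0],[0,-0.021,-0.001,0,0],[0,-0.024,-0.001,0,0]]'
python3 -m jog '[[0,-0.003,0,0,0],[0,-0.006,0,0,0],[0,-0.009,-0.001,0,0],[0,-0.012,-0.001,0,0],[0,-0.015,-0.001,0,0],[0,-0.018,-0.001,0,0],[0,-0.021,-0.001,0,0],[0,-0.024,-0.002,0,0]]'
python3 look.py
```

```text
time: 17.75
tool_pos: [570.3, -181.6, 82.1]
tcp_rot: [180.0, 0.2, 2.9]
ft_force: [0.3, -1.6, 0.3]
finger_gap: 22.1
time: 18.55
tool_pos: [569.1, -157.4, 83.1]
tcp_rot: [180.0, 0.2, 2.9]
ft_force: [-0.4, -0.2, -1.1]
finger_gap: 22.4
time: 19.35
tool_pos: [567.7, -133.1, 85.0]
tcp_rot: [180.0, 0.2, 2.9]
ft_force: [0.5, -1.0, -1.8]
finger_gap: 22.6
side [342.1, 215.2] 0.81 ramp xy -6 3
top [337.4, 195.1] 0.95 ramp xy -2 4
tcp ramp -160.9 -0.9 tip~ -29.9
t 19.55 tcp [ 567.9 -133.3   85.1] [180.    0.2   2.9] gap 22.8 F [-0.8 -0.1 -0.7] | shift [-0.001  -0.0599 -0.0029] turn -0.0
```

```bash
python3 -m jog '[[0,-0.003,0,0,0],[0,-0.006,0,0,0],[0,-0.009,-0.001,0,0],[0,-0.012,-0.001,0,0],[0,-0.015,-0.001,0,0],[0,-0.018,-0.001,0,0],[0,-0.021,-0.001,0,0],[0,-0.024,-0.001,0,0]]'
python3 -m jog '[[0,-0.002,0,0,0],[0,-0.004,0,0,0],[0,-0.006,0,0,0],[0,-0.008,-0.001,0,0],[0,-0.01,-0.001,0,0],[0,-0.012,-0.001,0,0],[0,-0.014,-0.001,0,0],[0,-0.016,-0.001,0,0]]'
python3 look.py
```

```text
time: 20.35
tool_pos: [566.7, -109.1, 86.1]
tcp_rot: [180.0, 0.2, 2.9]
ft_force: [-0.3, -1.5, -0.2]
finger_gap: 22.3
time: 21.15
tool_pos: [565.8, -92.9, 87.1]
tcp_rot: [180.0, 0.2, 2.9]
ft_force: [-0.1, -0.9, -0.7]
finger_gap: 22.2
side [332.2, 207.8] 0.79 ramp xy 34 5
top [320.6, 198.3] 0.75 ramp xy 42 10
tcp ramp -120.5 -0.9 tip~ 10.5
t 21.35 tcp [565.8 -93.   87. ] [180.    0.2   2.9] gap 22.7 F [-0.3  0.  -2.2] | shift [-0.0009 -0.0195 -0.001 ] turn -0.0
```

Roller at x≈40. Advancing at about 15 mm/s until it drops in.

```bash
python3 -m jog '[[0,-0.0015,0,0,0],[0,-0.003,0,0,0],[0,-0.0045,0,0,0],[0,-0.006,0,0,0],[0,-0.0075,0,0,0],[0,-0.009,0,0,0],[0,-0.0105,0,0,0],[0,-0.012,0,0,0]]'
python3 look.py s7.png
```

```text
time: 22.15
tool_pos: [565.1, -80.7, 86.9]
tcp_rot: [-180.0, 0.2, 2.9]
ft_force: [0.3, -0.1, -1.0]
finger_gap: 22.5
top [311.9, 199.3] 0.62 ramp xy 65 12
tcp ramp -108.4 -0.9 tip~ 22.6
t 22.35 tcp [565.2 -80.9  87. ] [180.    0.2   2.9] gap 22.3 F [ 0.1 -0.1 -0.2] | shift [-0.0009 -0.0074 -0.001 ] turn 0.0
```

View pics/s7.png

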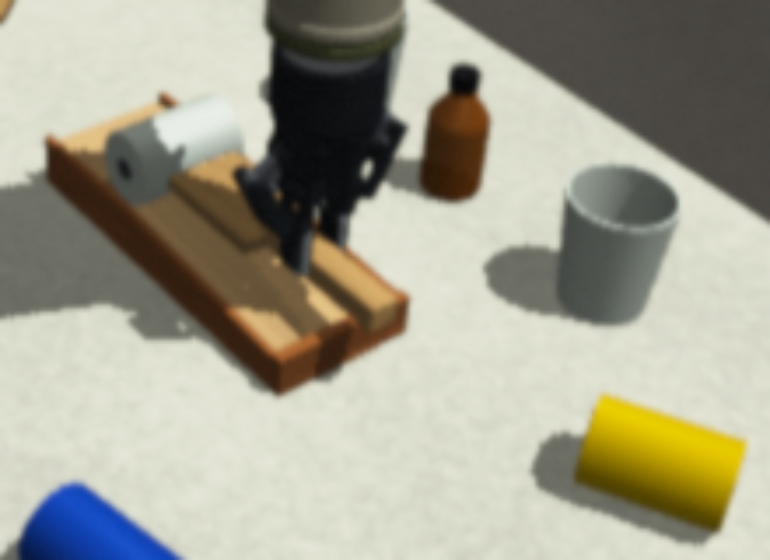

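Run:
```python
from h import *
p=snap('side'); M=np.array([558.8,27.3]); u=np.array([-0.0506,0.9987]); v=np.array([-0.9987,-0.0506])
for x,z in [(46,66),(52,66),(58,63),(66.5,61)]:
    for y in (42,45,48): print(x,y,((pix(p,[*(M+u*x+v*y),z])-[280,160])*3.5).round(0))
```

```text
46 42 [134. 170.]
46 45 [130. 171.]
46 48 [127. 172.]
52 42 [129. 166.]
52 45 [126. 167.]
52 48 [122. 169.]
58 42 [125. 165.]
58 45 [121. 166.]
58 48 [118. 168.]
66.5 42 [118. 162.]
66.5 45 [115. 163.]
66.5 48 [112. 164.]
```

```bash
python3 -m jog '[[0,-0.001,0,0,0],[0,-0.002,0,0,0],[0,-0.003,0,0,0],[0,-0.004,0,0,0],[0,-0.005,0,0,0],[0,-0.006,0,0,0],[0,-0.006,0,0,0],[0,-0.006,0,0,0]]'
python3 look.py s8.png t8.png
python3 - <<'E'
import cv2,numpy as np
a=cv2.imread('pics/s8.png')[60:300,30:330]; b=cv2.imread('pics/t8.png')[80:360,200:560]
a=cv2.resize(a,(350,280)); cv2.imwrite('pics/c8.png',np.hstack([a,b]))
E
```

```text
time: 23.2
tool_pos: [564.8, -75.0, 87.0]
tcp_rot: [180.0, 0.2, 2.9]
ft_force: [-0.5, 0.7, -1.1]
finger_gap: 22.2
side [324.4, 201.6] 0.95 ramp xy 69 6
top [309.1, 197.1] 0.62 ramp xy 72 6
tcp ramp -102.5 -0.9 tip~ 28.5
t 23.4 tcp [564.9 -75.   87. ] [180.    0.2   2.9] gap 22.5 F [ 0.1  0.1 -0.6] | shift [-0.0009 -0.0015 -0.001 ] turn -0.0
```

View pics/c8.png

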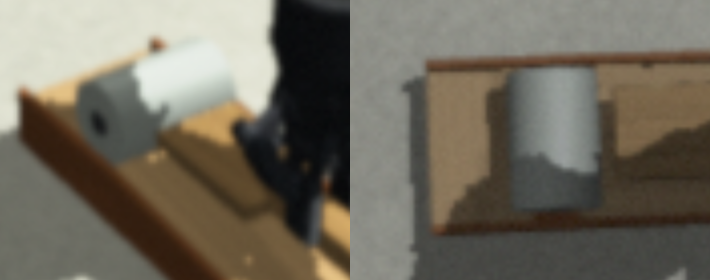

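The top view shows the roller clear of the blade by about 11 mm, sitting in the gap (both networks give ≈ 69–72, cradle at 66.5). So it dropped in by itself. Now I'll back off gently and lay the paddle between the robot and the ramp.

```bash
python3 -m jog '[[0,0.004,0,0,0],[0,0.012,0,0,0],[0,0.025,0,0,0],[0,0.045,-0.002,0,0],[0,0.07,-0.01,0,0],[0,0.09,-0.03,0,0],[0,0.1,-0.06,0,0],[0,0.1,-0.08,0,0]]'
python3 look.py; python3 -c "
from h import *
go(410,-70,160,0)"
```

```text
time: 24.2
tool_pos: [570.5, -178.0, 169.0]
tcp_rot: [179.9, 0.1, 2.8]
ft_force: [0.4, 0.5, -0.7]
finger_gap: 22.8
side [327.4, 202.4] 0.68 ramp xy 61 2
top [310.9, 198.4] 0.79 ramp xy 67 9
tcp ramp -203.3 -1.2 tip~ -72.3
t 24.4 tcp [ 570.2 -175.7  167. ] [180.    0.2   2.9] gap 22.3 F [-1.2 -0.3 -2.1] | shift [-0.001  -0.1024  0.0789] turn -0.0
t 24.4 tcp [ 570.2 -175.7  167. ] [180.    0.2   2.9] gap 22.3 F [-1.2 -0.3 -2.1] | shift [-0.1548 -0.1136  0.0074] turn 2.9
```

```bash
python3 -m jog '[[-0.015,-0.01,0,0,0],[-0.04,-0.028,0,1,0],[-0.07,-0.05,0,2,0],[-0.1,-0.073,0,3,0],[-0.13,-0.095,0,3,0],[-0.15,-0.11,0,3,0],[-0.155,-0.114,0.005,3,0],[-0.155,-0.114,0.007,3,0]]'
python3 -m jog '[[0,0,0.02,0,0],[0,0,0.045,0,0],[0,0,0.07,0,0],[0,0,0.09,0,0],[0,0,0.105,0,0],[0,0,0.115,0,0],[0,0,0.12,0,0],[0,0,0.12,0,0]]'
python3 -c "
from h import *
go(410,-70,28,0)"
```

```text
time: 25.2
tool_pos: [408.7, -69.1, 158.8]
tcp_rot: [180.0, 0.3, -0.1]
ft_force: [-0.0, -0.3, -0.5]
finger_gap: 22.6
time: 26.0
tool_pos: [407.9, -69.2, 38.1]
tcp_rot: [-180.0, 0.4, -0.1]
ft_force: [-0.4, -0.3, -0.9]
finger_gap: 22.4
t 26.0 tcp [407.9 -69.2  38.1] [-1.8e+02  4.0e-01 -1.0e-01] gap 22.4 F [-0.4 -0.3 -0.9] | shift [0.0022 0.0008 0.0101] turn -0.1
```

```bash
python3 -m jog '[[0,0,0.003,0,0],[0,0,0.006,0,0],[0,0,0.008,0,0],[0,0,0.009,0,0],[0,0,0.01,0,0],[0,0,0.011,0,0],[0,0,0.011,0,0],[0,0,0.011,0,0]]'
```

```text
time: 26.8
tool_pos: [408.0, -69.2, 28.3]
tcp_rot: [-180.0, 0.4, -0.1]
ft_force: [-7.6, 2.1, 16.5]
finger_gap: 22.5
```

Contact at 16 N. Releasing and rising.

```bash
python3 -m jog '[[0,0,0,0,20],[0,0,0,0,40],[0,0,0,0,60],[0,0,0,0,80],[0,0,0,0,100],[0,0,0,0,100],[0,0,0,0,100],[0,0,0,0,100]]'
python3 -m jog '[[0,0,-0.01,0,100],[0,0,-0.03,0,100],[0,0,-0.06,0,100],[0,0,-0.1,0,100],[0,0,-0.14,0,100],[0,0,-0.18,0,100],[0,0,-0.2,0,100],[0,0,-0.2,0,100]]'
python3 -m jog '[[0,0.03,0,0,100],[0,0.07,0,0,100],[0,0.11,0,0,100],[0,0.15,0,0,100],[0,0.19,0,0,100],[0,0.22,0,0,100],[0,0.22,0,0,100],[0,0.22,0,0,100]]'
python3 look.py s9.png
python3 - <<'E'
from h import *
p=snap('top'); save(p,'t9.png'); save(snap('side'),'s9b.png')
E
cd pics; python3 -c "
import cv2,numpy as np
a=cv2.imread('t9.png')[100:340,200:500]; b=cv2.imread('s9b.png')[100:400,150:500]
a=cv2.resize(a,(400,320));b=cv2.resize(b,(373,320)); cv2.imwrite('f.png',np.hstack([a,b]))"
```

```text
time: 27.6
tool_pos: [408.0, -69.2, 28.3]
tcp_rot: [-180.0, 0.4, -0.1]
ft_force: [-0.8, -0.6, -0.3]
finger_gap: 85.2
time: 28.4
tool_pos: [411.3, -69.8, 233.2]
tcp_rot: [179.9, -0.1, -0.1]
ft_force: [0.9, 0.2, -0.0]
finger_gap: 85.5
time: 29.2
tool_pos: [410.2, -289.8, 232.6]
tcp_rot: [180.0, 0.0, -0.2]
ft_force: [0.1, 0.6, -0.4]
finger_gap: 85.3
side [328.7, 200.2] 0.92 ramp xy 68 -7
top [310.9, 196.0] 0.82 ramp xy 67 3
tcp ramp -308.2 163.6 tip~ -177.2
t 29.4 tcp [ 411.  -288.8  233.5] [179.9  -0.   -0. ] gap 85.8 F [ 0.5 -0.3  1.1] | shift [ 0.1527 -0.2155  0.1452] turn -2.9
```

View pics/f.png

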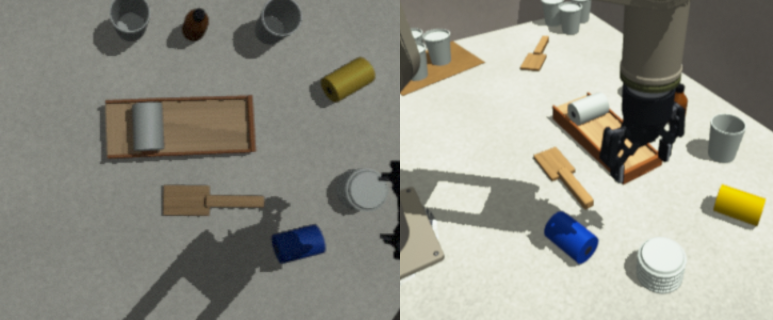

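The roller sits in the gap (left panel (148,127); both networks give x≈67–68, cradle at 66.5). The paddle lies flat at (212,200), clear of ramp and roller. Lids, cups and bottle look unmoved.

```bash
python3 -c "
from bench import r
print(r.hand_in())"
```

```text
the job is handed in; nothing more can be done
None
```

The white roller is settled in the gap, the paddle lies flat on the table between the robot and the ramp, and I handed the job in at about 29.5 s of the 64 s.

- **Paddle:** I used the paddle farthest to the robot's right. My first grasp would have driven the last joint past its range during the push. I lifted the paddle, set it back in place, and regrasped it with the gripper turned half round.
- **Push:** The blade tip rolled the roller up the ramp at 30 mm/s, slowing to 10–15 mm/s near the gap. It dropped in ahead of the blade, and the gripper never touched it.
- **Last checks:** After the arm backed off, the cameras put the roller at ramp x ≈ 67–68 mm (cradle 66.5 mm). The final picture shows the paddle well clear of the ramp and the roller. The cups, lids and bottle look unmoved there; I did not re-measure them. The highest wrist force I read was about 20 N, when setting the paddle down.
- **Disagreements:** The side and top cameras differed by up to about 14 mm on the roller during the push, but agreed at the end along the ramp. Their final cross-ramp readings were −7 and +3 mm. The blade tip sat about 4 mm closer to the gripper than planned, which did no harm.

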